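# Seal the pantry jars and set them out in rows

## Task

The freshly filled pantry jars on the counter have their wooden lids standing proud: press every lid down until it is fully home, before that jar is picked up. Then stand all the jars upright on the white board in two neat rows, each jar centred on a felt pad of its own, the short jars in the row nearer the robot and the tall jars in the row farther away; do not knock a jar over, and leave the other kitchen things where they are.

Things in the scene. Friction and masses are not known exactly. Their poses are not given: they have to be found in the camera images.
- tall0: Tall pantry jar: an upright glass cylinder 60 mm across and 93 mm high, full of dry food, with a flat wooden lid 58 mm across and 12 mm thick; 105 mm high in all with the lid home. Origin at the centre of its underside, z up; alike all round. Bottom-heavy; about 0.2 to 0.45 kg. May be absent.
- tall1: Tall pantry jar: an upright glass cylinder 60 mm across and 93 mm high, full of dry food, with a flat wooden lid 58 mm across and 12 mm thick; 105 mm high in all with the lid home. Origin at the centre of its underside, z up; alike all round. Bottom-heavy; about 0.2 to 0.45 kg. May be absent.
- tall2: Tall pantry jar: an upright glass cylinder 60 mm across and 93 mm high, full of dry food, with a flat wooden lid 58 mm across and 12 mm thick; 105 mm high in all with the lid home. Origin at the centre of its underside, z up; alike all round. Bottom-heavy; about 0.2 to 0.45 kg. May be absent.
- short0: Short pantry jar: an upright glass cylinder 60 mm across and 68 mm high, full of dry food, with a flat wooden lid 58 mm across and 12 mm thick; 80 mm high in all with the lid home. Origin at the centre of its underside, z up; alike all round. Bottom-heavy; about 0.2 to 0.45 kg. May be absent.
- short1: Short pantry jar: an upright glass cylinder 60 mm across and 68 mm high, full of dry food, with a flat wooden lid 58 mm across and 12 mm thick; 80 mm high in all with the lid home. Origin at the centre of its underside, z up; alike all round. Bottom-heavy; about 0.2 to 0.45 kg. May be absent.
- short2: Short pantry jar: an upright glass cylinder 60 mm across and 68 mm high, full of dry food, with a flat wooden lid 58 mm across and 12 mm thick; 80 mm high in all with the lid home. Origin at the centre of its underside, z up; alike all round. Bottom-heavy; about 0.2 to 0.45 kg. May be absent.
- tall0_lid (a joint): How far the lid of tall0 stands up out of its jar, m: 0 = fully home on the glass rim, 0.006 to 0.010 at the start (a white gap shows under it). It slides straight up and down on its seal, stays where it is left, and yields to a downward push of about 6 to 8 N, then stops hard on the rim.
- tall1_lid (a joint): How far the lid of tall1 stands up out of its jar, m: 0 = fully home on the glass rim, 0.006 to 0.010 at the start (a white gap shows under it). It slides straight up and down on its seal, stays where it is left, and yields to a downward push of about 6 to 8 N, then stops hard on the rim.
- tall2_lid (a joint): How far the lid of tall2 stands up out of its jar, m: 0 = fully home on the glass rim, 0.006 to 0.010 at the start (a white gap shows under it). It slides straight up and down on its seal, stays where it is left, and yields to a downward push of about 6 to 8 N, then stops hard on the rim.
- short0_lid (a joint): How far the lid of short0 stands up out of its jar, m: 0 = fully home on the glass rim, 0.006 to 0.010 at the start (a white gap shows under it). It slides straight up and down on its seal, stays where it is left, and yields to a downward push of about 6 to 8 N, then stops hard on the rim.
- short1_lid (a joint): How far the lid of short1 stands up out of its jar, m: 0 = fully home on the glass rim, 0.006 to 0.010 at the start (a white gap shows under it). It slides straight up and down on its seal, stays where it is left, and yields to a downward push of about 6 to 8 N, then stops hard on the rim.
- short2_lid (a joint): How far the lid of short2 stands up out of its jar, m: 0 = fully home on the glass rim, 0.006 to 0.010 at the start (a white gap shows under it). It slides straight up and down on its seal, stays where it is left, and yields to a downward push of about 6 to 8 N, then stops hard on the rim.
- board: White serving board fixed on the counter, 240 mm (its x) by 270 mm (its y), 10 mm thick, with six round grey felt pads 72 mm across, flush with its top, in two straight rows of three. Origin at the centre of its underside; its x axis points away from the robot, give or take 0.25 rad; the rows run along its y.
- near0 (a point): Centre of pad 0 (0 = left, 1 = middle, 2 = right, seen from the robot) of the row nearer the robot, for short jars, on the board's top, 10 mm above the counter. Rows are 125 mm apart, pads 78 mm apart along a row.
- near1 (a point): Centre of pad 1 (0 = left, 1 = middle, 2 = right, seen from the robot) of the row nearer the robot, for short jars, on the board's top, 10 mm above the counter. Rows are 125 mm apart, pads 78 mm apart along a row.
- near2 (a point): Centre of pad 2 (0 = left, 1 = middle, 2 = right, seen from the robot) of the row nearer the robot, for short jars, on the board's top, 10 mm above the counter. Rows are 125 mm apart, pads 78 mm apart along a row.
- far0 (a point): Centre of pad 0 (0 = left, 1 = middle, 2 = right, seen from the robot) of the row farther from the robot, for tall jars, on the board's top, 10 mm above the counter. Rows are 125 mm apart, pads 78 mm apart along a row.
- far1 (a point): Centre of pad 1 (0 = left, 1 = middle, 2 = right, seen from the robot) of the row farther from the robot, for tall jars, on the board's top, 10 mm above the counter. Rows are 125 mm apart, pads 78 mm apart along a row.
- far2 (a point): Centre of pad 2 (0 = left, 1 = middle, 2 = right, seen from the robot) of the row farther from the robot, for tall jars, on the board's top, 10 mm above the counter. Rows are 125 mm apart, pads 78 mm apart along a row.
- pepper_mill: Bystander: dark wooden pepper mill standing among the jars, 48 mm across, 95 mm high. Origin at the centre of its underside.
- egg_cup: Bystander: white china cup standing among the jars, 52 mm across, 60 mm high. Origin at the centre of its underside.
- bowl: Bystander: blue bowl at the back, 130 mm across, 55 mm high. Origin at the centre of its underside.
- spoon: Bystander: wooden spoon 240 mm long lying to the right of the board. Origin under its middle.
- tin: Bystander: food tin at the back left, 80 mm across, 100 mm high. Origin at the centre of its underside.

How it is judged (in metres and radians):
On the way:
1. every jar's lid is pressed fully home (value of joint each of tall0_lid, tall1_lid, tall2_lid, short0_lid, short1_lid, short2_lid below 0.002 m), for 0.2 s.
At the end, for the whole second after the job is handed in: Every jar present has its lid home (less than 2 mm up), stands upright and at rest on the board, its centre within 12 mm of the centre of a pad: short jars on pads of the near row, tall jars on pads of the far row (all of step 1 and (horizontal distance between tall0 and far0 below 0.012 m or horizontal distance between tall0 and far1 below 0.012 m or horizontal distance between tall0 and far2 below 0.012 m) and angle between each of tall0, tall1, tall2, short0, short1, short2's own z axis and vertical below 0.08 rad and height (world z) of tall0 between 0.006 and 0.016 m and linear speed of each of tall0, tall1, tall2, short0, short1, short2 below 0.02 m/s and (horizontal distance between tall1 and far0 below 0.012 m or horizontal distance between tall1 and far1 below 0.012 m or horizontal distance between tall1 and far2 below 0.012 m) and height (world z) of tall1 between 0.006 and 0.016 m and (horizontal distance between tall2 and far0 below 0.012 m or horizontal distance between tall2 and far1 below 0.012 m or horizontal distance between tall2 and far2 below 0.012 m) and height (world z) of tall2 between 0.006 and 0.016 m and (horizontal distance between short0 and near0 below 0.012 m or horizontal distance between short0 and near1 below 0.012 m or horizontal distance between short0 and near2 below 0.012 m) and height (world z) of short0 between 0.006 and 0.016 m and (horizontal distance between short1 and near0 below 0.012 m or horizontal distance between short1 and near1 below 0.012 m or horizontal distance between short1 and near2 below 0.012 m) and height (world z) of short1 between 0.006 and 0.016 m and (horizontal distance between short2 and near0 below 0.012 m or horizontal distance between short2 and near1 below 0.012 m or horizontal distance between short2 and near2 below 0.012 m) and height (world z) of short2 between 0.006 and 0.016 m); the robot touches nothing.
It fails at once if a jar is lifted while its lid is not home ((height (world z) of tall0 above 0.03 m and value of joint tall0_lid above 0.004 m) or (height (world z) of tall1 above 0.03 m and value of joint tall1_lid above 0.004 m) or (height (world z) of tall2 above 0.03 m and value of joint tall2_lid above 0.004 m) or (height (world z) of short0 above 0.03 m and value of joint short0_lid above 0.004 m) or (height (world z) of short1 above 0.03 m and value of joint short1_lid above 0.004 m) or (height (world z) of short2 above 0.03 m and value of joint short2_lid above 0.004 m)).
It fails at once if a jar is knocked over (angle between any of tall0, tall1, tall2, short0, short1, short2's own z axis and vertical above 0.8 rad).
It fails at once if a bystander is moved by more than 4 cm or tipped over (distance of any of pepper_mill, egg_cup, bowl, spoon, tin from where it was at the start of the episode above 0.04 m or angle between any of pepper_mill, egg_cup, bowl, tin's own z axis and vertical above 0.6 rad).
Of tall0, tall1, tall2, short0, short1, short2 only 4 to 5 are there at a start; the rules pass over those that are not, and their reading is None.
At some moment in a run one of short0, short1, short2 may be knocked a few centimetres aside while the robot is not near it.
It also fails if it takes over 210 s, if anything falls off the work surface, if the arm or the gripper's body presses on something with over 40 N, if the wrist force passes 120 N, or if a joint passes its speed limit or range.

## Robot

A 6-joint arm with a two-finger parallel gripper is mounted at the origin on the work surface. World frame = base frame: x ahead of the robot, y to its left, z up, the work surface at z = 0. Lengths are in mm, angles in rad, forces in N, time in s.
With the tool pointing down it reaches from about 300 to 850 mm from the base axis. Payload 4.2 kg.
Tool frame: the origin (TCP) lies midway between the tips of the shut fingers; the grasp point (between the pads) lies 19 mm behind it (env.pinch_z is the distance from the TCP to the grasp point, in mm); z points along the fingers, y is the line along which they close (so a half turn about z gives the same grasp; the last joint's range is limited). The gripper opens to 91 mm and grips with 3 to 60 N. Pads are 32 mm wide; open, the fingers measure 118 mm over their backs; the gripper's body (76 mm by 178 mm) begins 60 mm behind the grasp point.
Start: joints at [-1.122, 0.32, 1.565, -0, 1.257, -0.02], TCP at [259.8, -512.979, 213.976] pointing down, gripper open.
Joint ranges: [-3.11, 3.11], [-0.84, 2.01], [0.21, 2.61], [-1.34, 4.49], [0.05, 2.63], [-2.56, 2.56]. Speed limits (rad/s): [2.57, 2.57, 3.14, 3.14, 3.14, 3.14].

## Interface

Orientations are given as a unit quaternion [x, y, z, w].
In Python, from cell import env gives the robot as it stands. Calls block until the motion is done:
- env.move_to(position, orientation): joint-space move of the TCP to a pose.
- env.move_l(position, ori=None, rate=150, threshold=None): straight line of the TCP; ori=None keeps the orientation; rate is the mean speed in mm/s. With threshold (N) it stops when the force on the tool has changed by that much, and returns True; else False.
- env.move_joints(angles): joint-space move.
- env.set_gripper(opening, grip_force=None): finger opening in mm; grip_force is the grip in N (None keeps the last); returns when the fingers have stopped.
- env.hold(seconds).
- env.inverse_kinematics(position, orientation): joint angles nearest the present ones, or None.
- env.sense(): the state.
- env.camera(name): name is "scene" or "side" or "wrist"; returns the picture (384x512x3 uint8, red, green, blue); there is no depth.
- env.get_calibration(name): a dict with "fx", "fy", "cx", "cy" (pixels), "camera_from_world" (4x4, takes a point from world to camera coordinates). Camera axes: x right, y down, z forward; pixel columns grow to the right and rows downward; lengths in mm; the calibration is good to about 2 mm. A picture is of the moment at which its call begins: read the wrist's pose just before it. get_calibration takes no time and is no camera call; for the wrist camera it gives the pose at the moment of the call.
A pose or a line that the arm cannot do raises env.MotionError and nothing moves.
- env.close_job(): hands the job in; it is judged then, once.
The state is a dict: "clock": time; "qpos": joint angles; "qvel": joint speeds; "joint_efforts": joint torques, N m; "eef_pos": TCP position; "orientation": TCP orientation; "wrist_force": force on the tool from outside, world axes, zero at the start; "ft_torque": the same for the moment, N m; "opening": finger opening in mm; "finger_force": force on a finger pad.
Only numpy, scipy, OpenCV 4.12 (cv2) and the standard library are available. Lean on these libraries where they do the work, as an engineer would, in place of code of your own. Each camera call takes 0.05 s, during which the arm holds its last target. There are 200 camera calls.

## Working session

There is one attempt and no reset: what is moved stays moved. The work goes in short steps, each a Python script; the robot and the scene stay as the last script left them, time stands still between calls to the robot, and variables do not carry over. Pictures are saved under pics/ and viewed, at most 14 in all, crops included, and the job is handed in when it is done.

```bash
mkdir -p pics; ls
python3 - <<'E'
from cell import env
import cv2,numpy as np
a=env.camera("scene");b=env.camera("side")
cv2.imwrite("pics/scene0.png",a[:,:,::-1]);cv2.imwrite("pics/side0.png",b[:,:,::-1])
for n in("scene","side","wrist"):
    c=env.get_calibration(n);T=np.array(c["camera_from_world"]);print(n,c["fx"],c["cx"],c["cy"],(-T[:3,:3].T@T[:3,3]).round(),T[2,:3].round(2))
s=env.sense();print(s["clock"],s["orientation"],s["opening"],env.pinch_z)
E
```

```text
pics
scene 379.9819926045904 254.76605908931452 184.9223449244958 [1355.  -13.  905.] [-0.67 -0.04 -0.74]
side 485.47390518215167 257.3540330898767 193.96791552480786 [ -89.  889. 1216.] [ 0.43 -0.59 -0.68]
wrist 308.3636295540364 255.52020564026375 191.6791593078819 [ 329. -478.  384.] [-0.24 -0.12 -0.96]
0.1 [ 9.72651544e-01  2.32267889e-01 -1.78568799e-04 -7.54561239e-04] 90.9282750590073 18.8
```

View pics/scene0.png

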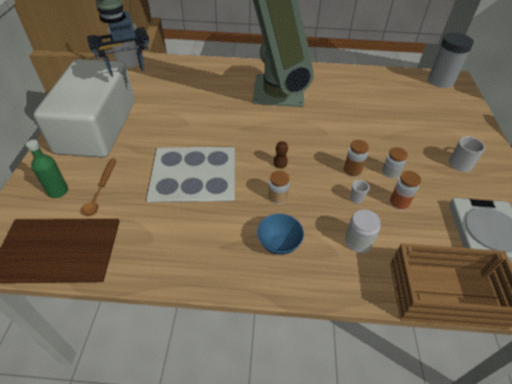

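View pics/side0.png

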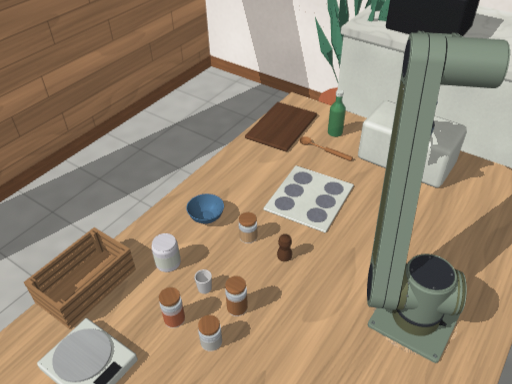

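The scene shows four jars: tall at about (357,158) and (405,190), short at (279,186) and (396,163). The side view shows the same four, at (236,296), (172,307), (248,227) and (209,333). The board pads, mill, cup, bowl and tin are clear of each other. Next I'll measure the lids and pads in both views.

```bash
cat > h.py <<'E'
from cell import env
import cv2,numpy as np
def cal(n):
    c=env.get_calibration(n);T=np.array(c["camera_from_world"]);K=np.array([[c["fx"],0,c["cx"]],[0,c["fy"],c["cy"]],[0,0,1]])
    return K,T
def ray(KT,p):
    K,T=KT;d=T[:3,:3].T@np.linalg.inv(K)@[p[0],p[1],1];return -T[:3,:3].T@T[:3,3],d/np.linalg.norm(d)
def onplane(KT,p,z):
    o,d=ray(KT,p);return o+d*(z-o[2])/d[2]
def proj(KT,P):
    K,T=KT;q=K@(T[:3,:3]@P+T[:3,3]);return q[:2]/q[2]
def tri(r1,r2):
    (o1,d1),(o2,d2)=r1,r2
    A=np.stack([d1,-d2],1);s=np.linalg.lstsq(A,o2-o1,rcond=None)[0]
    a,b=o1+s[0]*d1,o2+s[1]*d2;return (a+b)/2,np.linalg.norm(a-b)
def blobs(m,lo,hi):
    n,l,st,c=cv2.connectedComponentsWithStats(m.astype(np.uint8))
    return [(c[i],st[i]) for i in range(1,n) if lo<st[i][4]<hi]
def lidmask(im):
    h=cv2.cvtColor(im,cv2.COLOR_RGB2HSV);H,S,V=[h[...,i].astype(int) for i in range(3)]
    m=((H<15)&(S>125)&(V>75)).astype(np.uint8)
    return cv2.morphologyEx(m,cv2.MORPH_OPEN,np.ones((3,3),np.uint8))
def padmask(im):
    h=cv2.cvtColor(im,cv2.COLOR_RGB2HSV);H,S,V=[h[...,i].astype(int) for i in range(3)]
    return (S<70)&(V>70)&(V<150)
E
python3 - <<'E'
from h import *
for n,px in(("scene",[(279,180),(357,148),(396,156),(408,180)]),("side",[(247,218),(236,285),(209,324),(171,297)])):
    im=cv2.imread(f"pics/{n}0.png")[:,:,::-1].copy();h=cv2.cvtColor(im,cv2.COLOR_RGB2HSV);C=cal(n)
    print(n,[h[y,x].tolist() for x,y in px], "table",h[200,320].tolist())
    for c,s in blobs(lidmask(im),40,900): print(" lid",c.round(1),s[2:],onplane(C,c,95).round())
    for c,s in blobs(padmask(im),80,700): print(" pad",c.round(1),s[2:],onplane(C,c,10).round())
E
```

```text
scene [[15, 154, 116], [13, 153, 118], [14, 172, 114], [14, 157, 115]] table [17, 109, 143]
 lid [166.7  33.2] [ 7  8 43] [-249. -515.   95.]
 lid [189.5  35.5] [11  8 45] [-239. -411.   95.]
 lid [201.6  36. ] [ 7  8 46] [-241. -357.   95.]
 lid [341.3  42.7] [ 22   9 124] [-251.  259.   95.]
 lid [380.8  44.5] [12  9 66] [-255.  431.   95.]
 lid [390.  46.] [ 8  8 42] [-246.  470.   95.]
 lid [415.7  48.3] [10  7 56] [-238.  578.   95.]
 lid [402.  201.9] [ 18  13 178] [648. 360.  95.]
 pad [110.2   3.9] [ 24   9 173] [-713. -952.   10.]
 pad [356.4 155.7] [ 20  15 173] [378. 279.  10.]
 pad [171.1 158.5] [ 23  16 282] [ 454. -348.   10.]
 pad [205.7 158.1] [ 45  17 557] [ 440. -233.   10.]
 pad [398. 176.] [ 37  43 596] [463. 406.  10.]
 pad [166.5 186.1] [ 24  19 343] [ 578. -335.   10.]
 pad [191.5 185.6] [ 24  18 330] [ 569. -257.   10.]
 pad [216.2 185.2] [ 23  18 325] [ 559. -180.   10.]
 pad [278.2 187.6] [ 21  14 156] [551.  16.  10.]
 pad [359.1 191.5] [ 20  24 337] [543. 271.  10.]
 pad [357.9 237.8] [ 34  43 647] [721. 249.  10.]
 pad [283.2 230. ] [ 49  42 146] [713.  3
[... 667 characters left out ...]
] [ 65  31 114] [  865. -1503.    10.]
 pad [302.5 177.6] [ 18  12 175] [ 575. -333.   10.]
 pad [333.4 188. ] [ 19  13 190] [ 451. -346.   10.]
 pad [293.6 190. ] [ 19  13 190] [ 567. -255.   10.]
 pad [325.2 200.9] [ 20  13 207] [ 443. -269.   10.]
 pad [284.2 203.1] [ 20  13 209] [ 558. -178.   10.]
 pad [316.5 214.7] [ 20  14 226] [ 434. -192.   10.]
 pad [173.6 257.9] [ 14  32 277] [715. 234.  10.]
 pad [200.5 277. ] [12 10 84] [595. 243.  10.]
 pad [207.6 286.3] [ 9 15 84] [554. 258.  10.]
 pad [176.4 309. ] [12 16 81] [579. 372.  10.]
 pad [114.3 362.7] [ 58  61 477] [603. 592.  10.]
 pad [215.7 340.5] [ 16  24 174] [421. 387.  10.]
 pad [506.7 369.8] [ 14  39 293] [-258.   24.   10.]
```

```bash
sed -i 's/H<15)&(S>125)/H<17)\&(S>125)/' h.py
python3 - <<'E'
from h import *
cands={}
for n,px in(("scene",[(279,180),(357,148),(396,156),(408,180)]),("side",[(247,218),(236,285),(209,324),(171,297)])):
    im=cv2.imread(f"pics/{n}0.png")[:,:,::-1].copy();C=cal(n)
    B=blobs(lidmask(im),40,900)
    cands[n]=[min(B,key=lambda b:np.hypot(*(b[0]-p))) for p in px]
for i,z in enumerate((82,107,82,107)):
    a,b=cands["scene"][i],cands["side"][i];A,B=cal("scene"),cal("side")
    P,e=tri(ray(A,a[0]),ray(B,b[0]))
    print(a[0].round(1),a[1][2:],b[1][2:],"tri",P.round(),round(e,1),onplane(A,a[0],z).round(),onplane(B,b[0],z).round())
A=cal("scene");B=cal("side")
for n,pa,pb,z in(("mill",(281,167),(285,259),0),("cup",(359,199),(204,290),0)): print(n,onplane(A,pa,z).round(),onplane(B,pb,z).round())
# board fit
p=np.array([[575,-333],[567,-255],[558,-178],[451,-346],[443,-269],[434,-192.],[578,-335],[569,-257],[559,-180]])
m=np.array([[62.5,-78],[62.5,0],[62.5,78],[-62.5,-78],[-62.5,0],[-62.5,78]]);m=np.r_[m,m[:3]]
d=m-m.mean(0);q=p-p.mean(0);th=np.arctan2((d[:,0]*q[:,1]-d[:,1]*q[:,0]).sum(),(d*q).sum());R=np.array([[np.cos(th),-np.sin(th)],[np.sin(th),np.cos(th)]])
f=(R@d.T).T+p.mean(0);print(th,f[:6].round(1).tolist(),abs(f-p).max())
E
```

```text
[279.3 177.5] [ 18  14 215] [ 17  13 185] tri [578.  17.  84.] 1.7 [575.  16.  82.] [579.  16.  82.]
[359.4 145.8] [ 18  13 186] [ 19  17 270] tri [441. 262. 110.] 2.4 [437. 262. 107.] [443. 261. 107.]
[398.1 153.4] [ 18  14 187] [ 21  19 319] tri [435. 391.  83.] 2.3 [433. 390.  82.] [436. 391.  82.]
[410.5 177.9] [ 20  15 234] [ 20  18 291] tri [568. 395. 110.] 2.1 [564. 396. 107.] [570. 395. 107.]
mill [448.  23.   0.] [422.  30.   0.]
cup [566. 271.   0.] [560. 270.   0.]
0.10783114976270292 [[575.8, -333.6], [567.4, -256.1], [559.0, -178.5], [451.5, -347.1], [443.2, -269.5], [434.8, -192.0]] 2.1807998814806524
```

All points match the given sizes and both views. Moving now: refining from the wrist and pressing the first lid.

```bash
cat >> h.py <<'E'
PHI=np.pi/2
def Q(phi=PHI): return [np.cos(phi/2),np.sin(phi/2),0,0]
J={"sA":(577,17,80),"tB":(440,262,105),"sC":(435,391,80),"tD":(568,395,105)}
def look(xy,top,name=None,dz=-6,off=0):
    """wrist image from above, lid centroid -> xy on plane of the lid's middle"""
    env.move_to([xy[0],xy[1]-60+off,260],Q());C=cal("wrist");im=env.camera("wrist")
    if name: cv2.imwrite(f"pics/{name}.png",im[:,:,::-1])
    p=proj(C,np.array([xy[0],xy[1],top+dz]))
    B=blobs(lidmask(im),300,9000)
    if not B: return None,p,None
    b=min(B,key=lambda b:np.hypot(*(b[0]-p)))
    return onplane(C,b[0],top+dz),p,b
def press(xy,top):
    env.move_to([xy[0],xy[1],top+45],Q());f0=env.sense()["wrist_force"][2]
    hit=env.move_l([xy[0],xy[1],top-4],rate=20,threshold=22)
    s=env.sense();z=s["eef_pos"][2];f=s["wrist_force"][2]-f0
    env.move_l([xy[0],xy[1],top+45],rate=120);return hit,z,f
E
python3 - <<'E'
from h import *
env.set_gripper(0,20)
x,y,t=J["sA"];P,p,b=look((x,y),t+8,"w_sA")
print(P,p,b)
if P is not None and np.hypot(P[0]-x,P[1]-y)<10: print(press((x,y),t))
print(env.sense()["clock"])
E
```

```text
[578.8404942   16.07534716  82.        ] [254.9537184 119.1852546] (array([256.62197902, 120.04331965]), array([ 231,   94,   52,   53, 2193], dtype=int32))
(True, np.float64(80.25108715189427), np.float64(6.168420821881616))
6.9
```

View pics/w_sA.png

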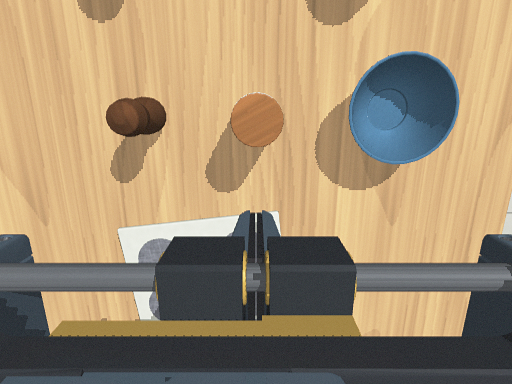

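The lid of sA shows as a circle at (257,120), within 2 mm of the estimate; the press stopped at 80.3 mm, so it is home. The mill is at (137,117), the bowl at (405,108), both clear. Now the rest.

Run:
```python
from h import *
for k in("tB","sC","tD"):
    x,y,t=J[k];P,p,b=look((x,y),t+8,"w_"+k)
    print(k,P,b and b[1][2:])
    if P is not None and np.hypot(P[0]-x,P[1]-y)<12: print(press((P[0],P[1]),t))
# recheck in far cameras
for n in("scene","side"):
    im=env.camera(n);cv2.imwrite(f"pics/{n}1.png",im[:,:,::-1]);C=cal(n);B=blobs(lidmask(im),40,900)
    for k,(x,y,t) in J.items():
        p=proj(C,np.array([x,y,t-6]));b=min(B,key=lambda b:np.hypot(*(b[0]-p)));print(n,k,onplane(C,b[0],t-6).round(),b[1][4])
print(env.sense()["clock"])
```

```text
tB [442.17289511 261.44294092 107.        ] [  57   57 2575]
(True, np.float64(105.24221283612606), np.float64(4.717757242770578))
sC [435.53995177 390.49783585  82.        ] [  53   53 2193]
(True, np.float64(80.26048976588784), np.float64(4.332203808880384))
tD [568.23331648 394.84206837 107.        ] [  57   58 2592]
(False, np.float64(105.27628697971728), np.float64(15.457097597829199))
scene sA [576.  16.  74.] 210
scene tB [444. 271.  99.] 82
scene sC [433. 390.  74.] 171
scene tD [565. 395.  99.] 229
side sA [579.  17.  74.] 180
side tB [442. 263.  99.] 262
side sC [436. 391.  74.] 318
side tD [568. 397.  99.] 265
19.875
```

All four lids stopped at 105.2 and 80.3 mm, so they are home. Next, one wrist check of the pads, then pick the first tall jar.

```bash
cat >> h.py <<'E'
PAD={"far0":(559,-178.5),"far1":(567.4,-256.1),"far2":(575.8,-333.6),"near0":(434.8,-192),"near1":(443.2,-269.5),"near2":(451.5,-347.1)}
def pick(xy,top):
    gz=(70 if top>90 else 48)-env.pinch_z
    x,y=xy;env.set_gripper(91);env.move_to([x,y,top+60],Q());env.move_l([x,y,gz],rate=120)
    env.set_gripper(0,35);s=env.sense()
    ok=abs(s["opening"]-60)<5
    print("grip",s["opening"],s["finger_force"])
    if ok: env.move_l([x,y,gz+140],rate=150)
    return ok,gz
def place(xy,gz):
    x,y=xy;env.move_to([x,y,gz+140],Q());env.move_l([x,y,gz+25],rate=150);
    env.hold(.2);hit=env.move_l([x,y,gz+9],rate=25,threshold=5)
    print("down",hit,env.sense()["eef_pos"][2]-gz,"open",env.sense()["opening"])
    env.set_gripper(80);env.hold(.2);env.move_l([x,y,gz+150],rate=150)
E
python3 - <<'E'
from h import *
env.move_to([505,-380,330],Q());C=cal("wrist");im=env.camera("wrist");cv2.imwrite("pics/w_board.png",im[:,:,::-1])
B=blobs(padmask(im),600,6000)
for k,v in PAD.items():
    p=proj(C,np.array([*v,10]));b=min(B,key=lambda b:np.hypot(*(b[0]-p)));print(k,p.round(),b[0].round(),b[1][2:],(onplane(C,b[0],10)[:2]-v).round(1))
print(env.sense()["clock"])
E
```

```text
far0 [293.  14.] [293.  18.] [  50   42 1701] [ 0.8 -5.7]
far1 [297.  72.] [297.  72.] [  48   51 1823] [1.1 0. ]
far2 [300. 125.] [301. 125.] [  46   46 1596] [1.6 0.1]
near0 [206.  24.] [206.  25.] [  50   53 2027] [ 0.6 -1. ]
near1 [214.  82.] [214.  82.] [  48   49 1761] [ 1.1 -0.6]
near2 [221. 134.] [222. 134.] [  45   46 1561] [ 1.6 -0.7]
22.7333
```

View pics/w_board.png

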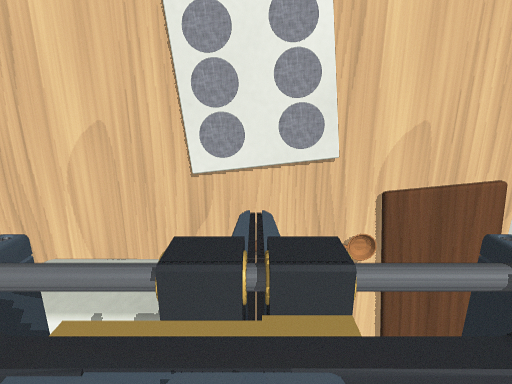

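The board's six pads, at (207–222, 25–134) and (293–301, 18–125), match the model within about 1.5 mm (far0 is cut off by the image edge). Now tall jars.

Run:
```python
from h import *
for k,xy,pad in(("tD",(568.2,394.8),"far2"),("tB",(442,261.5),"far0")):
    P,p,b=look(xy,J[k][2],None);print(k,P,b and b[1][2:])
    if P is None or np.hypot(P[0]-xy[0],P[1]-xy[1])>8: print("moved?");break
    ok,gz=pick(P[:2],J[k][2])
    if not ok: break
    place(PAD[pad],gz)
print(env.sense()["clock"])
im=env.camera("scene");cv2.imwrite("pics/scene2.png",im[:,:,::-1])
```

```text
tD [568.09575333 394.85198595  99.        ] [  55   55 2381]
grip 59.73419682695791 34.99301791191101
down True 10.112694139314527 open 59.61349092952063
tB [442.04911505 261.46457954  99.        ] [  55   56 2395]
grip 59.48742424784914 34.99565541744232
down True 10.08866569871602 open 59.54128435757102
46.9917
```

View pics/scene2.png

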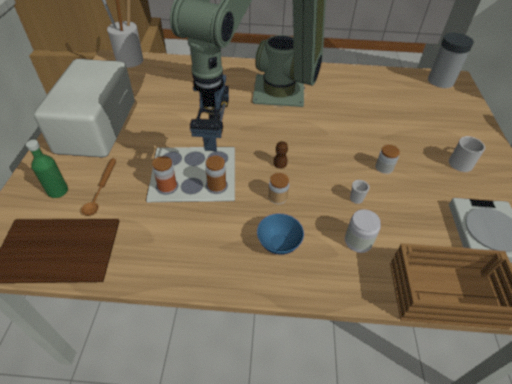

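Both tall jars stand on the far pads, at (165,175) and (216,172). The short jar sC has been knocked: its lid is now at about (390,151), previously (398,153). I'll measure it again before picking.

Run:
```python
from h import *
im=env.camera("scene");C=cal("scene");B=blobs(lidmask(im),40,900)
b=min(B,key=lambda b:np.hypot(*(b[0]-[390,151])));S=onplane(C,b[0],74);print("scene",S,b[1][2:])
for k,xy,pad in(("sC",S[:2],"near2"),("sA",(578,16.5),"near0")):
    P,p,b=look(xy,J[k][2],"w2_"+k);print(k,P,b and b[1][2:])
    if P is None or np.hypot(P[0]-xy[0],P[1]-xy[1])>12: print("moved?");break
    ok,gz=pick(P[:2],J[k][2])
    if not ok: break
    place(PAD[pad],gz)
print(env.sense()["clock"])
env.move_to([330,-256,330],Q());
```

```text
scene [412.22872534 371.57469113  74.        ] [ 18  12 173]
sC [415.62610274 371.30999767  74.        ] [  51   52 2070]
grip 59.51688309170124 35.00058352947235
down True 10.149995973267796 open 59.16052934684698
sA [578.76798773  16.18945224  74.        ] [  51   51 2069]
grip 59.57330661969773 35.00035643577576
down True 10.134818460712335 open 59.86954641211772
68.3417
```

Now I'll check the placements from the wrist and the fixed cameras.

Run:
```python
from h import *
env.move_to([505,-390,340],Q());C=cal("wrist");im=env.camera("wrist");cv2.imwrite("pics/w_fin.png",im[:,:,::-1])
cs=[("wrist",im,C)]
env.move_to([300,200,330],Q())
for n in("scene","side"):
    im=env.camera(n);cv2.imwrite(f"pics/{n}3.png",im[:,:,::-1]);cs.append((n,im,cal(n)))
for n,im,C in cs:
    B=blobs(lidmask(im),40,9000)
    for k,z in(("far0",109),("far2",109),("near0",84),("near2",84)):
        v=PAD[k];p=proj(C,np.array([*v,z]));b=min(B,key=lambda b:np.hypot(*(b[0]-p)));print(n,k,b[1][2:],(onplane(C,b[0],z)[:2]-v).round(1))
print(env.sense()["clock"])
v=np.hstack([cv2.resize(cv2.imread("pics/scene3.png")[100:270,110:450],None,fx=1.17,fy=1.17),cv2.resize(cv2.imread("pics/side3.png")[120:290,150:490],None,fx=1.17,fy=1.17)])
cv2.imwrite("pics/fin.png",v)
```

```text
wrist far0 [ 35  10 261] [  0.6 -21.5]
wrist far2 [  45   45 1616] [0.7 0.3]
wrist near0 [  47   28 1055] [-0.3 -9.7]
wrist near2 [  42   42 1397] [0.1 0.1]
scene far0 [ 17  15 210] [-2.9 -0.2]
scene far2 [ 18  13 201] [-0.6 -1.4]
scene near0 [ 16  13 170] [-2.3 -0.9]
scene near2 [ 17  12 169] [-1.4 -0.9]
side far0 [ 5 10 44] [-150.2    2.9]
side far2 [ 15  11 137] [-136.    15.1]
side near0 [ 5 10 44] [-14.7  -7.6]
side near2 [ 15  11 137] [0.3 1.3]
72.4083
```

View pics/fin.png

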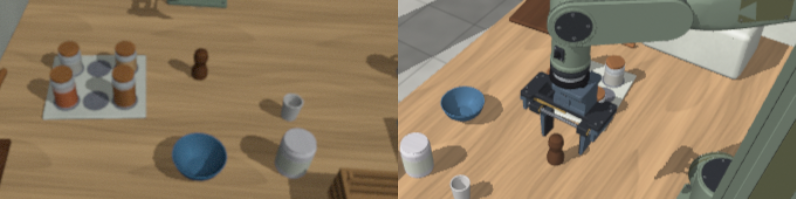

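View pics/w_fin.png

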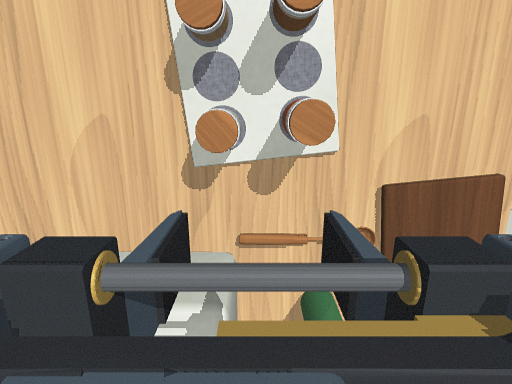

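The jars stand centred on far0, far2, near0 and near2, within about 3 mm (the side view of the far ones is blocked by the arm). Bystanders are untouched, no lid gap shows, and the arm is clear. Handing in.

```bash
python3 -c "
from cell import env
print(env.close_job())"
```

```text
the job is handed in; nothing more can be done
None
```

I pressed all four lids home, stood the two tall jars on the far pads and the two short jars on the near pads, each within about 3 mm of centre, and handed the job in at about 72 s; no verdict came back.

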